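# Set and lock the hold-down spindle of a box jig

### The job

The wooden box in the jig is a little lower than the last batch, so the rubber foot of the closed hold-down clamp hangs just clear of its lid. Slacken the jam nut by its lever, screw the spindle down by its cross bar until you feel the rubber foot bear on the lid with a light but definite pressure (about 25 N, well short of crushing it), and then tighten the jam nut again about as firmly as you found it, so that the setting stays. Leave the box where it lies in the jig, and do not disturb the stamp or the marker.

Things in the scene. Friction and masses are not known exactly. Their poses are not given: they have to be found in the camera images.
- jig: Box jig, fixed on the bench: plywood base 265 x 200 x 12 mm with a lip in front of the box and a batten behind it, and behind that a closed steel hold-down clamp. Origin on the bench, below the vertical axis shared by bush, washer, nut and spindle; z up, x from the box towards the clamp. The clamp's black handle lies back to x = 215 mm, below z = 105 mm; nothing stands above the cross bar.
- bush_top (a point): Centre of the top of the steel bush (30 mm diameter) on the end of the arm, z = 120 mm. The arm is 24 mm wide and comes from the jig's +x side, its top 18 mm below this point. Below is the spindle's black rubber foot, 38 mm in diameter, which turns with the spindle and at first hangs 0.1 to 2 mm above the lid; how far it is pushed on the spindle differs each time, so only feel shows the touch.
- jam_nut: Jam nut: dark hexagon, 36 mm across flats, 15 mm thick, above the bush, with a welded lever. Origin at the hexagon's centre (z about 129 mm when tight); z up; the lever points 165 degrees anticlockwise from its x axis. Right-hand thread 0.95 mm per rad: anticlockwise from above loosens and lifts it. It starts tight (about 48 N on the washer) and is slack after 0.85 rad; turn it 1.1 to 1.3 rad.
- lever_grip (a point): Point on the nut's lever, 62 mm from the axis, at the nut's mid-height: a level radial steel rod, 10 mm thick, with a black knob (18 mm thick) from 79 to 99 mm. At first it points over the box. Slack, it moves with 0.3 N here; tightening, the push rises within 0.8 rad, and about 7 N here presses the washer with 48 N as found, the lever being within 0.2 rad of where it was. Over 20 N is too tight.
- spindle: Adjuster spindle: threaded steel rod of 12 mm diameter; through the boss on its top (19 mm diameter, 17 mm high) goes a cross bar along the spindle's x axis. Origin at the boss's centre (z about 156 mm), on the jig's axis; z up. Right-hand thread: clockwise from above screws it down, 0.95 mm per rad. It turns only while the jam nut is slack. From the start 0.9 to 2.9 rad of turning are needed.
- bar_grip (a point): Point on one arm of the cross bar, 22 mm from the axis; the other arm is alike. Steel rod of 9 mm diameter, with 13 mm balls centred 35.5 mm from the axis. Pushed here it turns with 1 N while the foot is clear; then the foot drags on the lid: about 10 N when it bears with 20 N, 12 N at 25 N, 16 N at 35 N. From first touch it bears with 8 N after 0.4 rad, 25 N after 0.75, 50 N after 1 rad.
- lock_washer: Bright steel washer, 34 mm in diameter and 2.5 mm thick, between bush and jam nut; a tongue makes it turn with the spindle. Origin at the centre of its underside (z = 120 mm). A tight nut pinches it on the bush and so locks the spindle.
- gift_box: Closed dark wooden box, 160 x 248 x 56 mm, about 0.4 kg, lying loose on the jig's base between lip and batten, its lid 68 mm above the bench, under the clamp. Origin at the centre of its underside, z up.
- stamp: Wooden hand stamp standing on the bench beside the jig, 26 x 50 x 74 mm; bystander. Origin at the centre of its underside.
- marker: White marker with a black cap, 135 mm long, 17 mm thick, lying on the bench near its edge; bystander. Origin at the centre of its underside.

How it is judged:
By the outcome, as a careful person would: the job done as asked, in the order asked, and still so for the second after the job is handed in, with the robot touching nothing.
It also fails if it takes over 54 s, if anything falls off the work surface, if the arm or the gripper's body presses on something with over 40 N, if the wrist force passes 120 N, or if a joint passes its speed limit or range.

### The arm

A 6-joint arm with a two-finger parallel gripper is mounted at the origin on the work surface; the furniture and walls round the work are solid. World frame = base frame: x ahead of the robot, y to its left, z up, the work surface at z = 0. Lengths are in m, angles in rad, forces in N, time in s.
With the tool pointing down it reaches from about 0.225 to 0.875 m from the base axis. Payload 3.4 kg.
Tool frame: the origin (TCP) lies between the finger pads; the fingertips stand 14 mm ahead of it and the grasp point (between the pads) lies 5 mm behind it; z points along the fingers, y is the direction in which the jaws open and shut (so a half turn about z gives the same grasp; the last joint's range is limited). The gripper opens to 85 mm and grips with 20 to 120 N. Pads are 22 mm wide; open, the fingers measure 114 mm over their backs; the gripper's body (76 mm by 85 mm) begins 54 mm behind the grasp point. The pads swing forward as they close: fully open they stand 13 mm farther back than shut.
Start: joints at [1.044, 0.276, 1.505, -0, 1.361, -0.121], TCP at [0.227, 0.528, 0.245] pointing down, gripper open.
Joint ranges: [-2.89, 2.89], [-0.75, 2.08], [0.22, 2.7], [-1.18, 4.32], [0.11, 2.71], [-2.7, 2.7]. Speed limits (rad/s): [2.57, 2.57, 3.14, 3.14, 3.14, 3.14].

### API

Orientations are given as a unit quaternion [w, x, y, z].
In Python, from rig import manip, get_image, job gives the robot as it stands. The module is installed in compiled form; this text tells all that it offers.
- The arm moves only by the tool step_arm, never from a script. Its argument "moves" is one flat list of numbers, 5 for each row, row after row: the shift along the tool's x, y, z as a fraction of full scale, then the turn about the tool's z as a fraction of full scale, then the gripper's target within -1 to 1 (shut at 1, half-way at 0, fully open at -1). In form: [dx, dy, dz, twist, hand, dx, dy, dz, twist, hand, ...]. A call has 1 to 5 rows; each row is the pose to reach, as a shift and turn from the pose commanded when the call began, along the tool's axes at that moment, turning the shorter way round; what a row does not reach only later rows make up. Full scale, the value 1, is 500 mm for a shift and pi rad for a turn. A row lasts 1/10 s, in which the tool goes at most 50 mm and 8.59 degrees, less where a joint would pass 70% of its speed; a pose out of reach is approached as far as the arm can. A call with a number of a shift or a turn outside -1 to 1 is refused whole. A call with a gripper value outside its range is refused whole. The fingers move at their own pace and stop on an object; "force" is the grip in N (left out, the last holds). Time passes only in rows, so rows that repeat a pose let the fingers close. It gives the time, the measured TCP pose, the force and the opening at its end, in the units of the state.
- manip.get_state(): the state, without advancing time (a new reading comes with each control period).
- get_image(name): name is "scene" or "top"; returns a dict with "frame" (420x560x3 uint8, blue, green, red), "fx", "fy", "cx", "cy" (pixels), "k1" (the pictures are not rectified: a ray, as slopes to the right and down, at radius r is drawn at 1 + k1 r^2 times it, then the intrinsics apply), "rvec" (rotation vector, rad) and "tvec" (3), from world to camera coordinates, as OpenCV has them. Camera axes: x right, y down, z forward; pixel columns grow to the right and rows downward; lengths in m; the calibration is good to about 2 mm. A picture is of the moment at which its call begins. There is no depth.
- job.sign_off(): hands the job in, once; it reports no verdict.
The state is a dict: "clock": time; "qpos": joint angles; "qd": joint speeds; "effort": joint torques, N m; "position": TCP position; "ee_rot": TCP orientation; "contact_force": force on the tool from outside, world axes, zero at the start; "moment": the same for the moment, N m; "width": finger opening in m.
Only numpy, scipy, OpenCV 4.12 (cv2) and the standard library are available. Lean on these libraries where they do the work, as an engineer would, in place of code of your own. Each camera call takes 0.05 s, during which the arm holds its last target. There are 200 camera calls.

## Working session

There is one attempt and no reset: what is moved stays moved. The work goes in short steps, Python scripts to look and compute and a tool call to move; the robot and the scene stay as the last step left them, time stands still between calls to the robot, and variables do not carry over. Pictures are saved under pics/ and viewed, about 8 in all and at most 12, crops included, and the job is handed in when it is done.

Besides the shell and the picture viewer there is one more tool, called as name(argument=value, ...) on one line, values as JSON. step_arm: Moves the arm, as the interface text tells. Its arguments: {"type":"object","properties":{"moves":{"type":"array","items":{"type":"number","minimum":-1,"maximum":1}},"force":{"type":"number"}},"required":["moves"]}

```bash
mkdir -p pics
cat > h.py <<'E'
import numpy as np, cv2
from rig import manip, get_image, job
def snap(name,fn,crop=None,scale=1):
    im=get_image(name); f=im["frame"]
    if crop: x0,y0,x1,y1=crop; f=f[y0:y1,x0:x1]
    f=cv2.resize(f,None,fx=scale,fy=scale,interpolation=cv2.INTER_CUBIC)
    cv2.imwrite("pics/"+fn,f); return im
def ray(im,u,v):
    x,y=(u-im["cx"])/im["fx"],(v-im["cy"])/im["fy"]
    rd=np.hypot(x,y); r=rd
    for _ in range(20): r=rd/(1+im["k1"]*r*r)
    s=r/rd if rd>0 else 1
    R=cv2.Rodrigues(np.array(im["rvec"],float))[0]; t=np.array(im["tvec"],float).ravel()
    return -R.T@t, R.T@np.array([x*s,y*s,1])
def atz(im,u,v,z):
    c,d=ray(im,u,v); return c+d*(z-c[2])/d[2]
def proj(im,p):
    R=cv2.Rodrigues(np.array(im["rvec"],float))[0]; q=R@np.array(p)+np.array(im["tvec"],float).ravel()
    x,y=q[:2]/q[2]; k=1+im["k1"]*(x*x+y*y); return np.array([im["fx"]*x*k+im["cx"],im["fy"]*y*k+im["cy"]])
E
python3 - <<'E'
from h import *
a=snap("scene","s0.png"); b=snap("top","t0.png")
for i in (a,b): print({k:v for k,v in i.items() if k!="frame"}, ray(i,280,210))
print(manip.get_state())
cv2.imwrite("pics/c0.png",np.hstack([cv2.resize(a["frame"],(400,300)),cv2.resize(b["frame"],(400,300))]))
E
```

```text
{'fx': 425.25673797915726, 'fy': 425.25673797915726, 'cx': 278.93421484745625, 'cy': 213.19322518330998, 'k1': -0.047867516308870095, 'rvec': array([ 0.54841026, -2.43077403,  1.55055192]), 'tvec': array([0.58103163, 0.02522187, 1.15383346])} (array([0.1119995 , 1.18614296, 0.50008652]), array([ 0.36451902, -0.83135482, -0.41956849]))
{'fx': 526.2784359120665, 'fy': 526.2784359120665, 'cx': 279.05054668700717, 'cy': 205.91273616912437, 'k1': -0.13576645334558565, 'rvec': array([ 2.2129098 , -2.17798503,  0.05926382]), 'tvec': array([0.4484915 , 0.44030285, 1.05061198])} (array([0.37737224, 0.45654538, 1.07142582]), array([ 0.04477284, -0.00297006, -0.9990246 ]))
{'clock': 0.1, 'qpos': array([ 1.04399154e+00,  2.76516698e-01,  1.50602536e+00, -4.93043203e-05,
        1.36071727e+00, -1.21032837e-01]), 'qd': array([-0.00169577, -0.00035081, -0.00473767,  0.00012287, -0.00033453,
       -0.00051703]), 'effort': array([ 1.65438381e-03, -4.17701948e+01, -2.46406370e+01, -3.77734641e-04,
        5.90889249e-03, -6.31402003e-06]), 'position': array([0.22677044, 0.52788645, 0.24452729]), 'ee_rot': array([-2.42386047e-04,  2.01491822e-01,  9.79489842e-01, -7.97673542e-04]), 'contact_force': array([-0.63479662, -0.43936344,  0.05792871]), 'moment': array([ 0.00418494, -0.00708586, -0.01953132]), 'width': 0.08519332434373188}
```

View pics/s0.png

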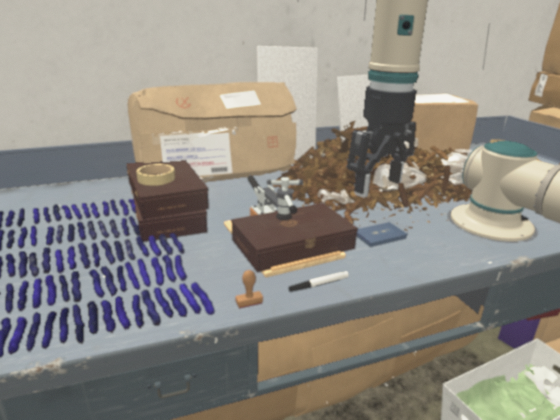

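View pics/t0.png

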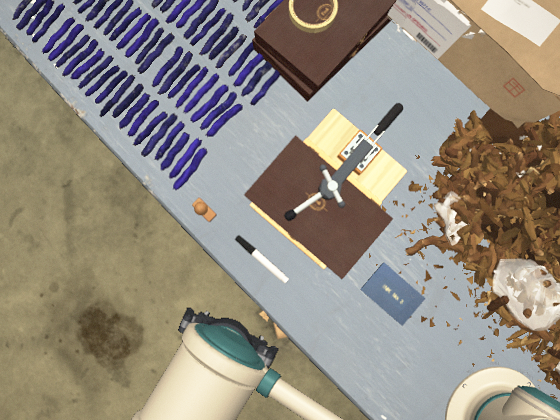

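The scene view shows the box and clamp near (290,225), with stamp (249,288) and marker (318,281) in front. The top view has the spindle at about (332,186), the lever knob at (290,215), and the clamp handle at (390,118). Next I'll enlarge both.

Run:
```python
from h import *
a=snap("top","t1.png",(275,125,385,230),5); b=snap("scene","s1.png",(235,165,345,245),5)
A=cv2.imread("pics/t1.png");B=cv2.imread("pics/s1.png")
A=cv2.resize(A,(550,525));cv2.imwrite("pics/t1.png",A)
print(atz(a,332,186,.16),atz(a,290,215,.129),atz(a,398,107,.09))
```

```text
[0.4614646  0.36398399 0.16      ] [0.41092675 0.43568592 0.129     ] [0.62175761 0.23135012 0.09      ]
```

View pics/t1.png

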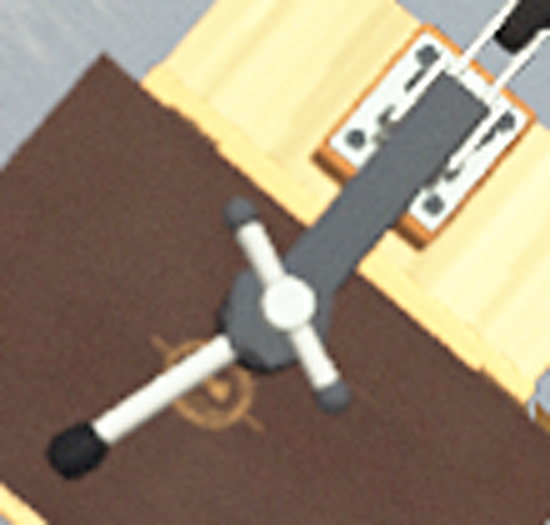

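View pics/s1.png

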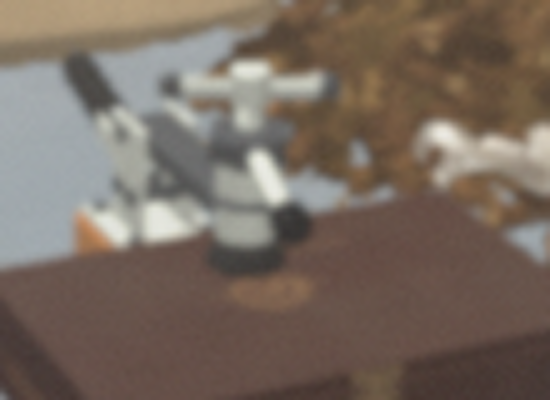

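The crop shows the boss at (332.8,185.8), bar balls at (323,167.2) and (341.8,204.2), and the lever from the hexagon to the knob at (290.4,215). The foot can be seen just above the lid in the scene view.

Run:
```python
from h import *
a=get_image("top"); s=get_image("scene")
C=atz(a,332.8,185.8,.1645); b1=atz(a,323,167.2,.156); b2=atz(a,341.8,204.2,.156); k=atz(a,290.4,215,.129); h=atz(a,398,107,.09)
print(C,b1,b2,(b1+b2)/2,k,h)
ang=lambda p,q:np.degrees(np.arctan2(*(q-p)[1::-1]))
M=(b1+b2)/2
print("bar",ang(b2,b1),np.linalg.norm(b1-b2),"lever",ang(M,k),np.linalg.norm((k-M)[:2]),"handle",ang(M,h))
# cross check boss in scene: crop (250,70)->(285,179)
print(proj(s,[M[0],M[1],.1645]),"vs (285.2,178.5)", "marker,stamp",atz(a,262,259,.01),atz(a,204,210,.03))
print(proj(s,b1),proj(s,b2),"balls seen (269,182),(301,182)?")
```

```text
[0.4614209  0.36305455 0.1645    ] [0.4946295  0.37968406 0.156     ] [0.43023965 0.34609608 0.156     ] [0.46243458 0.36289007 0.156     ] [0.4109381  0.43496916 0.129     ] [0.62175761 0.23135012 0.09      ]
bar 27.54811149298147 0.07262372689876545 lever 125.54368443009764 0.08858489012805544 handle -39.54369113130955
[285.22300243 178.55787685] vs (285.2,178.5) marker,stamp [0.325684   0.48804149 0.01      ] [0.421617   0.60434381 0.03      ]
[268.96061365 182.03154428] [301.17227046 182.18234293] balls seen (269,182),(301,182)?
```

```bash
cat > p.py <<'E'
# commanded pose kept in cmd.json: x,y,z,heading of tool y (deg)
import json,sys,numpy as np
O=np.array([.462,.363])
def load(): return json.load(open("cmd.json"))
def rows(targets,hand):
    x,y,z,h=load(); hr=np.radians(h); ty=np.array([np.cos(hr),np.sin(hr)]); tx=np.array([-ty[1],ty[0]])
    out=[]
    for X,Y,Z,H in targets:
        d=np.array([X-x,Y-y]); tw=-((H-h+180)%360-180)/180
        r=[round(float(v),4) for v in (d@tx/.5,d@ty/.5,(z-Z)/.5,tw)]; out+=r+[hand]
    dx=np.array([r[0],r[1]])*.5; p=np.array([x,y])+dx[0]*tx+dx[1]*ty
    json.dump([p[0],p[1],z-r[2]*.5,h-r[3]*180],open("cmd.json","w")); print(out); 
def polar(a,r,z): # tool y tangential; a = lever angle deg
    c=np.radians(a); return [O[0]+r*np.cos(c),O[1]+r*np.sin(c),z,a-90]
E
echo '[0.2268,0.5279,0.2448,66.76]' > cmd.json
python3 -c "
from p import *
rows([polar(125.5,.064,.215)]*5,.39)"
```

```text
[-0.4529, -0.051, 0.0596, 0.1737, 0.39, -0.4529, -0.051, 0.0596, 0.1737, 0.39, -0.4529, -0.051, 0.0596, 0.1737, 0.39, -0.4529, -0.051, 0.0596, 0.1737, 0.39, -0.4529, -0.051, 0.0596, 0.1737, 0.39]
```

step_arm(moves=[-0.4529,-0.051,0.0596,0.1737,0.39,-0.4529,-0.051,0.0596,0.1737,0.39,-0.4529,-0.051,0.0596,0.1737,0.39,-0.4529,-0.051,0.0596,0.1737,0.39,-0.4529,-0.051,0.0596,0.1737,0.39], force=40)

```text
clock: 0.8
position: [0.4278, 0.4134, 0.2149]
ee_rot: [0.001, 0.46, 0.888, -0.0]
contact_force: [-0.9, 0.4, 0.2]
width: 0.0262
```

step_arm(moves=[0,0,0,0,0.39,0,0,0,0,0.39])

```text
clock: 1.0
position: [0.4251, 0.4151, 0.2152]
ee_rot: [-0.001, 0.459, 0.889, -0.0]
contact_force: [-0.1, 0.1, 0.2]
width: 0.0261
```

```bash
python3 - <<'E'
from h import *
s=manip.get_state(); print(s["position"],s["ee_rot"],s["contact_force"],s["moment"])
E
cat cmd.json; python3 -c "
from p import *
rows([polar(125.5,.064,.127)]*5,.39)"
```

```text
[0.42514578 0.41514267 0.2152091 ] [-5.80224235e-04  4.58761889e-01  8.88559021e-01 -2.43753655e-04] [-0.05876339  0.07862461  0.17983612] [ 0.01465986 -0.00685733  0.01351347]
[0.42481398880119203, 0.4151156361057022, 0.215, 35.49400000000001][-0.0, 0.0, 0.176, -0.0, 0.39, -0.0, 0.0, 0.176, -0.0, 0.39, -0.0, 0.0, 0.176, -0.0, 0.39, -0.0, 0.0, 0.176, -0.0, 0.39, -0.0, 0.0, 0.176, -0.0, 0.39]
```

step_arm(moves=[0,0,0.08,0,0.39,0,0,0.13,0,0.39,0,0,0.15,0,0.39,0,0,0.176,0,0.39,0,0,0.176,0,0.39])

```text
clock: 1.5
position: [0.4239, 0.4157, 0.1267]
ee_rot: [-0.0, 0.458, 0.889, -0.001]
contact_force: [-0.6, -0.3, -0.2]
width: 0.026
```

step_arm(moves=[0,0,0,0,0.66,0,0,0,0,0.66,0,0,0,0,0.66])

```text
clock: 1.8
position: [0.4255, 0.416, 0.1286]
ee_rot: [0.0, 0.458, 0.889, 0.001]
contact_force: [0.4, -0.2, -0.9]
width: 0.0147
```

Run:
```python
from h import *
s=manip.get_state(); print(s["position"],s["contact_force"],s["width"])
a=snap("top","t2.png",(275,125,385,230),4); b=snap("scene","s2.png",(235,145,345,250),4)
cv2.imwrite("pics/c2.png",np.hstack([cv2.imread("pics/t2.png")[:,:400],cv2.imread("pics/s2.png")[:,:400]]))
```

```text
[0.42554298 0.41598198 0.12863327] [ 0.37329831 -0.1956346  -0.90794029] 0.014673693887616062
```

View pics/c2.png

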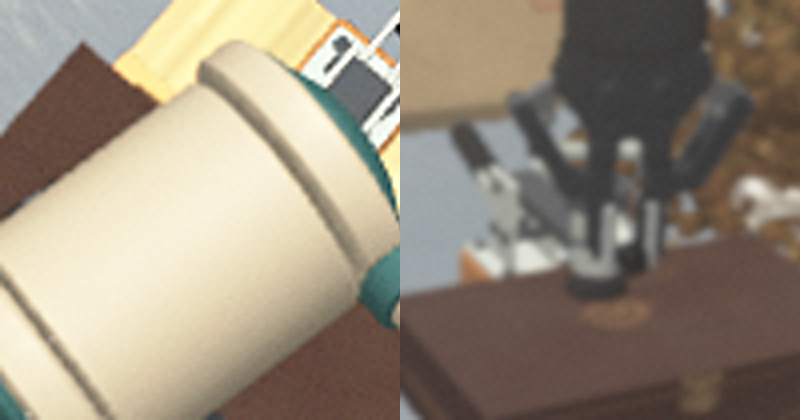

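The scene view shows the lever's knob between the two fingers, with nothing else touched. Next, loosen by swinging anticlockwise.

```bash
echo '[0.42481,0.41512,0.127,35.5]' > cmd.json; python3 -c "
from p import *
rows([polar(125.5+7*i,.064,.127+.00012*i) for i in (1,2,3,4,5)],.66)
rows([polar(125.5+7*i,.064,.127+.00012*i) for i in (6,7,8,9,10.2)],.66)"
```

```text
[-0.001, -0.0156, -0.0002, -0.0389, 0.66, -0.0039, -0.0309, -0.0005, -0.0778, 0.66, -0.0086, -0.0458, -0.0007, -0.1167, 0.66, -0.015, -0.0601, -0.001, -0.1556, 0.66, -0.0232, -0.0734, -0.0012, -0.1944, 0.66]
[-0.001, -0.0156, -0.0002, -0.0389, 0.66, -0.0038, -0.031, -0.0005, -0.0778, 0.66, -0.0085, -0.0459, -0.0007, -0.1167, 0.66, -0.015, -0.0601, -0.001, -0.1556, 0.66, -0.025, -0.076, -0.0012, -0.2023, 0.66]
```

step_arm(moves=[-0.001,-0.0156,-0.0002,-0.0389,0.66,-0.0039,-0.0309,-0.0005,-0.0778,0.66,-0.0086,-0.0458,-0.0007,-0.1167,0.66,-0.015,-0.0601,-0.001,-0.1556,0.66,-0.0232,-0.0734,-0.0012,-0.1944,0.66])

```text
clock: 2.4
position: [0.4027, 0.3852, 0.1287]
ee_rot: [0.001, 0.167, 0.986, 0.001]
contact_force: [1.4, 1.0, -0.3]
width: 0.0146
```

step_arm(moves=[-0.001,-0.0156,-0.0002,-0.0389,0.66,-0.0038,-0.031,-0.0005,-0.0778,0.66,-0.0085,-0.0459,-0.0007,-0.1167,0.66,-0.015,-0.0601,-0.001,-0.1556,0.66,-0.025,-0.076,-0.0012,-0.2023,0.66])

```text
clock: 2.9
position: [0.4012, 0.3448, 0.1292]
ee_rot: [0.001, -0.15, 0.989, 0.0]
contact_force: [0.6, 0.1, 0.2]
width: 0.0147
```

step_arm(moves=[0,0,0,0,0.39,0,0,0,0,0.39,0,0,0,0,0.39])

```text
clock: 3.2
position: [0.401, 0.3451, 0.1289]
ee_rot: [0.0, -0.146, 0.989, 0.0]
contact_force: [-0.2, -0.8, -0.6]
width: 0.0258
```

```bash
python3 -c "
from p import *
c=load();print(c)
rows([[c[0],c[1],.215,c[3]]]*2,.39)
rows([[.462,.363,.215,107.5]]*3,.39)
rows([[.462,.363,.154,107.5]]*4,.39)
"
```

```text
[0.4007608886881737, 0.3443716253933659, 0.12819999999999998, 106.90599999999999]
[0.0, 0.0, -0.1736, -0.0, 0.39, 0.0, 0.0, -0.1736, -0.0, 0.39]
[-0.128, 0.0, -0.0, -0.0033, 0.39, -0.128, 0.0, -0.0, -0.0033, 0.39, -0.128, 0.0, -0.0, -0.0033, 0.39]
[-0.0, 0.0, 0.122, -0.0, 0.39, -0.0, 0.0, 0.122, -0.0, 0.39, -0.0, 0.0, 0.122, -0.0, 0.39, -0.0, 0.0, 0.122, -0.0, 0.39]
```

step_arm(moves=[0,0,-0.09,0,0.39,0,0,-0.1736,0,0.39,0,0,-0.1736,0,0.39])

```text
clock: 3.5
position: [0.404, 0.3474, 0.2214]
ee_rot: [0.006, -0.146, 0.989, 0.003]
contact_force: [0.8, -0.2, 0.6]
width: 0.0257
```

step_arm(moves=[-0.128,0,0,-0.0033,0.39,-0.128,0,0,-0.0033,0.39,-0.128,0,0,-0.0033,0.39,-0.128,0,0,-0.0033,0.39])

```text
clock: 3.9
position: [0.4612, 0.3631, 0.2145]
ee_rot: [-0.001, -0.152, 0.988, -0.0]
contact_force: [0.2, -0.0, 0.9]
width: 0.0261
```

Run:
```python
from h import *
s=manip.get_state(); print(s["position"],s["qpos"],s["moment"],s["effort"][5])
b=snap("scene","s3.png",(235,125,345,250),4.5)
c=lambda a,r,z:[.462+r*np.cos(np.radians(a)),.363+r*np.sin(np.radians(a)),z]
for a in (185,190,195,200): print(a,(proj(b,c(a,.089,.130))-[235,125])*4.5)
```

```text
[0.46124229 0.36314306 0.21453976] [ 5.48222438e-01  3.13593611e-01  1.52776604e+00  4.11757777e-04
  1.30302480e+00 -1.32718190e+00] [0.04859257 0.02009629 0.00947374] 0.004365808126749471
185 [395.76009433 332.49479277]
190 [398.92785586 326.66727736]
195 [400.70700985 320.75844075]
200 [401.1134029  314.81661342]
```

View pics/s3.png

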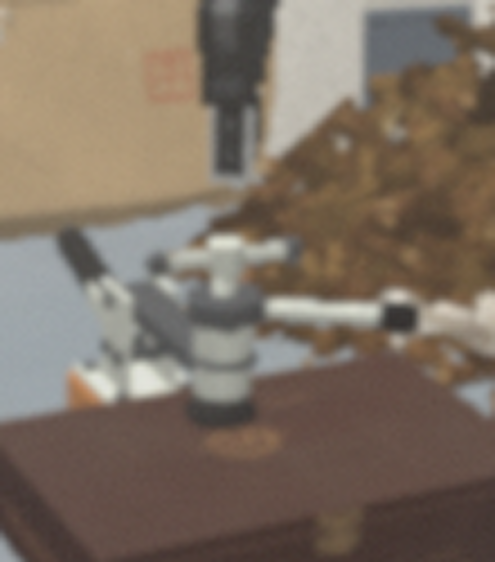

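Run:
```python
from h import *
b=get_image("scene")
c=lambda a,r,z:[.462+r*np.cos(np.radians(a)),.363+r*np.sin(np.radians(a)),z]
for a in range(25,60,5): print(a,(proj(b,c(a,.0355,.156))-[235,125])*4.5,(proj(b,c(a+180,.0355,.156))-[235,125])*4.5)
```

```text
25 [155.10680839 255.72737688] [297.1321097  258.67130336]
30 [155.3062835  257.96969965] [296.51916407 256.43656947]
35 [156.04979632 260.21918928] [295.37796595 254.22044743]
40 [157.33635533 262.45845844] [293.72157034 252.03931513]
45 [159.16059443 264.66990157] [291.56656669 249.90901831]
50 [161.51267179 266.83584206] [288.93284069 247.84477616]
55 [164.3782119  268.93868926] [285.84332785 245.86109792]
```

The knob sits at about (400,317), so the lever is at about 197°, turned about 1.25 rad. The bar balls at (158,263) and (291,250) put the bar at about 44°: it followed the nut by about 16°. I'll align the tool to that and descend around the boss.

```bash
echo '[0.462,0.363,0.215,107.5]' > cmd.json; python3 -c "
from p import *
rows([[.462,.363,.215,126]]*2+[[.462,.363,.185,126]]+[[.462,.363,.154,126]]*2,.39)
rows([[.462,.363,.154,126-8*i] for i in (1,2,3,4,5)],.39)
rows([[.462,.363,.1535,86-8*i] for i in (1,2,3,4,5)],.39)
"
```

```text
[0.0, 0.0, 0.0, -0.1028, 0.39, 0.0, 0.0, 0.0, -0.1028, 0.39, 0.0, 0.0, 0.06, -0.1028, 0.39, 0.0, 0.0, 0.122, -0.1028, 0.39, 0.0, 0.0, 0.122, -0.1028, 0.39]
[0.0, 0.0, 0.0, 0.0445, 0.39, 0.0, 0.0, 0.0, 0.0889, 0.39, 0.0, 0.0, 0.0, 0.1334, 0.39, 0.0, 0.0, 0.0, 0.1778, 0.39, 0.0, 0.0, 0.0, 0.2222, 0.39]
[0.0, 0.0, 0.001, 0.0445, 0.39, 0.0, 0.0, 0.001, 0.0889, 0.39, 0.0, 0.0, 0.001, 0.1334, 0.39, 0.0, 0.0, 0.001, 0.1778, 0.39, 0.0, 0.0, 0.001, 0.2223, 0.39]
```

step_arm(moves=[0,0,0,-0.1028,0.39,0,0,0,-0.1028,0.39,0,0,0.06,-0.1028,0.39,0,0,0.122,-0.1028,0.39,0,0,0.122,-0.1028,0.39])

```text
clock: 4.5
position: [0.4608, 0.363, 0.1533]
ee_rot: [-0.001, -0.309, 0.951, -0.0]
contact_force: [0.5, -0.2, 1.3]
width: 0.0263
```

step_arm(moves=[0,0,0,0.0445,0.39,0,0,0,0.0889,0.39,0,0,0,0.1334,0.39,0,0,0,0.1778,0.39,0,0,0,0.2222,0.39])

```text
clock: 5.0
position: [0.4605, 0.3634, 0.1547]
ee_rot: [-0.001, 0.038, 0.999, 0.0]
contact_force: [-0.6, 2.2, -0.3]
width: 0.026
```

Run:
```python
from h import *
s=manip.get_state(); print(s["position"],s["qpos"][5],s["contact_force"],s["moment"],s["effort"][5])
b=snap("scene","s4.png",(235,125,345,250),4.5)
```

```text
[0.46052994 0.36343467 0.15465894] -0.9469237323105184 [-0.59144457  2.16457995 -0.26420762] [0.25698956 0.19087974 0.02900006] -1.0759660229086876
```

View pics/s4.png

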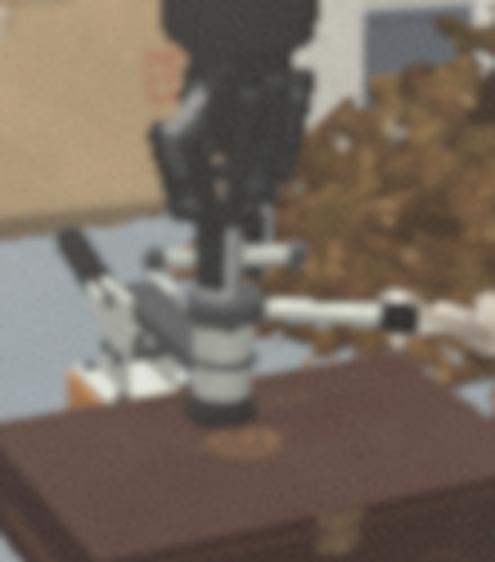

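The bar now reads about 32°, driven by the pads and moving, while the lever stays put at (400,317). I'll continue clockwise in steps and watch the z moment.

step_arm(moves=[0,0,0.001,0.03,0.39,0,0,0.001,0.06,0.39,0,0,0.001,0.09,0.39,0,0,0.001,0.11,0.39])

```text
clock: 5.45
position: [0.4602, 0.3642, 0.1542]
ee_rot: [-0.001, 0.207, 0.978, 0.001]
contact_force: [-1.9, 2.5, -1.3]
width: 0.026
```

```bash
cat > f.py <<'E'
from h import *
s=manip.get_state(); w,x,y,z=s["ee_rot"]
print(s["clock"],s["position"],"head",2*np.degrees(np.arctan2(y,x))-90,"q6",s["qpos"][5],"F",s["contact_force"].round(2),"M",s["moment"].round(3),s["effort"][5])
E
python3 f.py
```

```text
5.45 [0.46022008 0.36420017 0.15423743] head 66.15726469159634 q6 -0.606575134876524 F [-1.92  2.48 -1.26] M [0.481 0.359 0.081] -0.3272246941924095
```

step_arm(moves=[0,0,0.001,0.03,0.39,0,0,0.001,0.06,0.39,0,0,0.001,0.09,0.39,0,0,0.001,0.11,0.39])

```text
clock: 5.85
position: [0.4603, 0.3648, 0.1538]
ee_rot: [-0.001, 0.372, 0.928, 0.001]
contact_force: [-3.0, 4.2, 0.5]
width: 0.0262
```

```bash
python3 f.py
```

```text
5.85 [0.46027392 0.36483236 0.15384727] head 46.355612845711136 q6 -0.2610612179526486 F [-3.04  4.19  0.48] M [0.71  0.375 0.033] -0.3252702858299017
```

step_arm(moves=[0.0024,0,0.001,0.03,0.39,0.0024,0,0.001,0.06,0.39,0.0024,0,0.001,0.08,0.39])

```text
clock: 6.15
position: [0.4602, 0.3658, 0.1536]
ee_rot: [-0.001, 0.485, 0.874, 0.002]
contact_force: [-1.2, 4.9, 0.1]
width: 0.026
```

```bash
python3 f.py
```

```text
6.15 [0.46022291 0.36583906 0.15358362] head 31.95634594237187 q6 -0.007715503624595179 F [-1.19  4.87  0.09] M [0.726 0.15  0.013] -0.3248748555779457
```

step_arm(moves=[0,0,0.001,0.03,0.39,0,0,0.001,0.06,0.39,0,0,0.001,0.08,0.39])

```text
clock: 6.45
position: [0.4607, 0.3663, 0.1533]
ee_rot: [-0.001, 0.591, 0.807, 0.002]
contact_force: [-1.1, 4.4, 0.5]
width: 0.0258
```

```bash
python3 f.py
```

```text
6.45 [0.46070202 0.36627372 0.15332255] head 17.554114308290863 q6 0.243596670916436 F [-1.06  4.43  0.52] M [0.819 0.037 0.047] -0.3228498436510563
```

step_arm(moves=[0.0038,0.0012,0.001,0.03,0.39,0.0038,0.0012,0.001,0.06,0.39])

```text
clock: 6.65
position: [0.461, 0.3671, 0.1529]
ee_rot: [-0.0, 0.664, 0.747, 0.001]
contact_force: [-0.5, 2.8, 1.7]
width: 0.0263
```

```bash
python3 f.py
python3 - <<'E'
from h import *
snap("scene","s5.png",(235,125,345,250),4.5)
E
```

```text
6.65 [0.46101942 0.3671266  0.15290608] head 6.746435278370839 q6 0.43578322764336896 F [-0.51  2.84  1.75] M [ 0.342 -0.07   0.062] -0.6909015029668808
```

View pics/s5.png

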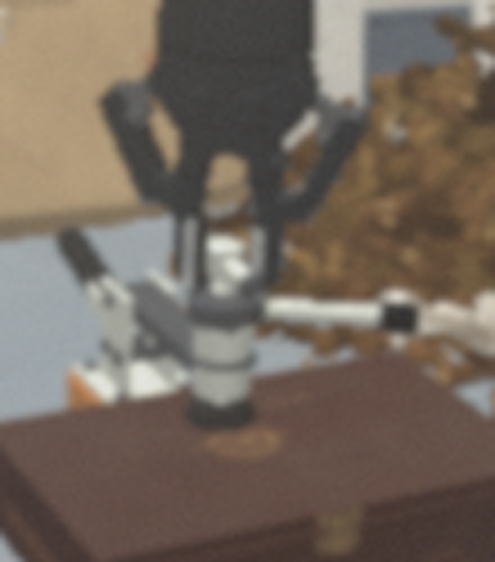

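Both pads drive the bar, with its near ball at about (235,275), and the lever is still at (400,317). No bearing yet, so I continue.

step_arm(moves=[0,0,0.001,0.03,0.39,0,0,0.001,0.06,0.39,0,0,0.001,0.08,0.39])

```text
clock: 7.0
position: [0.4616, 0.3674, 0.1525]
ee_rot: [-0.0, 0.752, 0.659, 0.002]
contact_force: [1.1, 2.7, 1.5]
width: 0.026
```

```bash
python3 f.py
```

```text
7.0 [0.46156771 0.36735364 0.15254564] head -7.565685006230794 q6 0.6850656510144464 F [1.07 2.72 1.54] M [ 0.558 -0.138  0.033] -0.31664270907640457
```

step_arm(moves=[0,0,0.001,0.03,0.39,0,0,0.001,0.06,0.39,0,0,0.001,0.08,0.39])

```text
clock: 7.3
position: [0.4622, 0.3677, 0.1524]
ee_rot: [-0.0, 0.829, 0.56, 0.003]
contact_force: [1.6, 3.0, 2.4]
width: 0.0262
```

```bash
python3 f.py
```

```text
7.3 [0.4621515  0.36767408 0.15235519] head -21.95222959542113 q6 0.9362057554182941 F [1.62 3.03 2.38] M [ 0.508 -0.288  0.082] -0.25768001563847065
```

step_arm(moves=[0,0,-0.004,0.01,0.39,0,0,-0.004,0.04,0.39,0,0,-0.004,0.06,0.39])

```text
clock: 7.6
position: [0.4625, 0.3673, 0.1534]
ee_rot: [-0.0, 0.878, 0.479, 0.002]
contact_force: [3.5, 3.2, -2.3]
width: 0.0261
```

```bash
python3 f.py
```

```text
7.6 [0.46249742 0.3673033  0.15343038] head -32.74261832355876 q6 1.1246117760386023 F [ 3.52  3.25 -2.34] M [ 0.523 -0.567  0.178] -0.22859057877212763
```

step_arm(moves=[0,0,0,0.03,0.39,0,0,0,0.06,0.39])

```text
clock: 7.8
position: [0.4628, 0.3673, 0.1534]
ee_rot: [-0.0, 0.919, 0.394, 0.003]
contact_force: [4.3, 3.7, -2.9]
width: 0.0259
```

```bash
python3 f.py
```

```text
7.8 [0.4628448  0.36733896 0.15335839] head -43.57243042229511 q6 1.3137187661944276 F [ 4.32  3.71 -2.95] M [ 0.498 -0.769  0.233] -0.5082591064274311
```

The z moment is rising (0.08 → 0.18 → 0.23 Nm), so the foot bears. I'll average out the noise while holding.

```bash
cat > g.py <<'E'
from h import *
L=[]
for i in range(8):
    get_image("top"); s=manip.get_state(); p=s["position"]-[.462,.363,0]; F=s["contact_force"]
    w,x,y,z=s["ee_rot"]
    L.append([s["moment"][2],p[0]*F[1]-p[1]*F[0],*F,*s["position"],2*np.degrees(np.arctan2(y,x))-90])
L=np.array(L); print(L.mean(0).round(4),"sdM",L[:,0].std().round(3)); print("Maxis",(L[:,0]+L[:,1]).mean())
E
python3 g.py
```

```text
[ 1.15100e-01 -1.50000e-02  4.12360e+00  3.16620e+00 -2.81680e+00
  4.62800e-01  3.67300e-01  1.53400e-01 -4.34333e+01] sdM 0.027
Maxis 0.10006784966776355
```

step_arm(moves=[0,0,0,0.007,0.39,0,0,0,0.014,0.39])

```text
clock: 8.4
position: [0.463, 0.3673, 0.1534]
ee_rot: [-0.0, 0.927, 0.375, 0.003]
contact_force: [4.3, 3.0, -3.4]
width: 0.026
```

```bash
python3 g.py
```

```text
[ 2.38100e-01 -1.65000e-02  4.46050e+00  2.93070e+00 -3.53940e+00
  4.63000e-01  3.67300e-01  1.53300e-01 -4.58902e+01] sdM 0.03
Maxis 0.22162734542979434
```

step_arm(moves=[0,0,0,0.003,0.39,0,0,0,0.006,0.39])

```text
clock: 9.0
position: [0.463, 0.3673, 0.1533]
ee_rot: [-0.0, 0.93, 0.367, 0.003]
contact_force: [5.9, 2.6, -4.1]
width: 0.0261
```

```bash
python3 g.py
```

```text
[ 2.70300e-01 -1.56000e-02  4.34270e+00  3.21420e+00 -3.78760e+00
  4.63000e-01  3.67300e-01  1.53300e-01 -4.69548e+01] sdM 0.011
Maxis 0.2546552053872694
```

step_arm(moves=[0,0,0,0.003,0.39,0,0,0,0.006,0.39])

```text
clock: 9.6
position: [0.463, 0.3673, 0.1533]
ee_rot: [-0.0, 0.934, 0.358, 0.003]
contact_force: [5.6, 3.1, -3.6]
width: 0.0262
```

```bash
python3 g.py
```

```text
[ 2.50300e-01 -1.61000e-02  4.53610e+00  3.41050e+00 -3.71430e+00
  4.63000e-01  3.67300e-01  1.53300e-01 -4.80353e+01] sdM 0.03
Maxis 0.23421389945789423
```

Drag at the bar is about 0.245 Nm, roughly 23 N of bearing, which agrees with the angle since touch. I'll make one small nudge, then back off the pads and lift clear.

step_arm(moves=[0,0,0,0.004,0.39,0,0,0,0.008,0.39])

```text
clock: 10.2
position: [0.4631, 0.3674, 0.1533]
ee_rot: [-0.0, 0.938, 0.346, 0.003]
contact_force: [4.8, 4.0, -3.0]
width: 0.0257
```

```bash
python3 g.py
```

```text
[ 2.63100e-01 -1.72000e-02  4.79720e+00  3.31930e+00 -3.64560e+00
  4.63100e-01  3.67300e-01  1.53300e-01 -4.94764e+01] sdM 0.037
Maxis 0.24594839369811375
```

step_arm(moves=[0,0,0,-0.04,0.39,0,0,0,-0.08,0.39,0,0,0,-0.12,0.39,0,0,0,-0.12,0.25])

```text
clock: 11.0
position: [0.4606, 0.3658, 0.1531]
ee_rot: [0.0, 0.857, 0.515, -0.0]
contact_force: [0.6, -0.0, 0.2]
width: 0.0321
```

```bash
python3 f.py
```

```text
11.0 [0.46055097 0.36581356 0.15307145] head -27.967149680488212 q6 1.0413138529623325 F [ 0.62 -0.    0.18] M [-0.011  0.005 -0.031] -0.5706064403057098
```

step_arm(moves=[0,0,-0.03,0,0.39,0,0,-0.08,0,0.39,0,0,-0.124,0,0.39,0,0,-0.124,0,0.39,0,0,-0.124,0,0.39])

```text
clock: 11.5
position: [0.4609, 0.366, 0.2151]
ee_rot: [0.0, 0.858, 0.514, 0.0]
contact_force: [0.4, 0.7, -1.2]
width: 0.026
```

```bash
python3 f.py
python3 - <<'E'
from h import *
snap("scene","s6.png",(235,125,345,250),4.5)
E
```

```text
11.5 [0.46091597 0.36599869 0.21509756] head -28.146022544051654 q6 1.0442062685470157 F [ 0.36  0.66 -1.21] M [-0.037 -0.002 -0.037] 0.003788918402278796
```

View pics/s6.png

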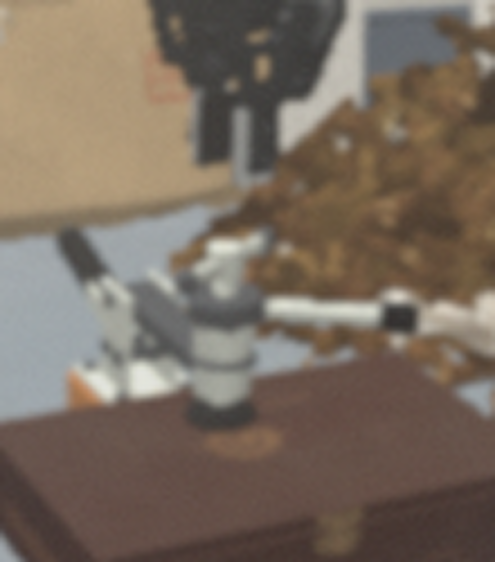

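The bar is at about 75° mod 180, with its far ball at (268,240) and near ball at (188,283). The lever is unmoved at (400,317) and the foot is on the lid. Next, back to the lever to tighten.

```bash
echo '[0.4611,0.3658,0.215,-28]' > cmd.json; python3 -c "
from p import *
P=polar(197,.064,.215)
P[3]=14;rows([P],.39);P[3]=56;rows([P],.39);P[3]=98;rows([P],.39);P[3]=107;rows([P],.39)
P[2]=.128; rows([P],.39)
"
```

```text
[-0.0946, -0.0863, 0.0, -0.2333, 0.39]
[-0.0, 0.0, 0.0, -0.2334, 0.39]
[-0.0, -0.0, 0.0, -0.2333, 0.39]
[-0.0, -0.0, 0.0, -0.05, 0.39]
[0.0, -0.0, 0.174, -0.0, 0.39]
```

step_arm(moves=[-0.0946,-0.0863,0,-0.2333,0.39,-0.0946,-0.0863,0,-0.2333,0.39,-0.0946,-0.0863,0,-0.2333,0.39,-0.0946,-0.0863,0,-0.2333,0.39,-0.0946,-0.0863,0,-0.2333,0.39])

```text
clock: 12.05
position: [0.3998, 0.3441, 0.2135]
ee_rot: [-0.0, 0.614, 0.789, -0.001]
contact_force: [-0.2, -0.3, -0.7]
width: 0.0261
```

step_arm(moves=[0,0,0,-0.2334,0.39,0,0,0,-0.2334,0.39,0,0,0,-0.2334,0.39,0,0,0,-0.2334,0.39,0,0,0,-0.2334,0.39])

```text
clock: 12.55
position: [0.4, 0.3442, 0.2133]
ee_rot: [-0.001, 0.291, 0.957, -0.001]
contact_force: [1.3, 0.1, -0.5]
width: 0.0258
```

step_arm(moves=[0,0,0,-0.2333,0.39,0,0,0,-0.2333,0.39,0,0,0,-0.2333,0.39,0,0,0,-0.2333,0.39,0,0,0,-0.2333,0.39])

```text
clock: 13.05
position: [0.4, 0.3442, 0.2133]
ee_rot: [-0.001, -0.071, 0.997, -0.001]
contact_force: [-0.5, -0.8, -0.0]
width: 0.0259
```

step_arm(moves=[0,0,0,-0.05,0.39,0,0,0,-0.05,0.39,0,0,0,-0.05,0.39])

```text
clock: 13.35
position: [0.4004, 0.3444, 0.214]
ee_rot: [-0.001, -0.145, 0.989, -0.0]
contact_force: [0.1, -0.1, -0.9]
width: 0.026
```

```bash
python3 f.py; cat cmd.json; python3 -c "
from h import *
b=get_image('scene')
for a in range(60,100,5):
  print(a,[((proj(b,[.462+r*np.cos(np.radians(a)),.363+r*np.sin(np.radians(a)),.153])-[235,125])*4.5).round(0) for r in (.0355,-.0355)])
"
```

```text
13.35 [0.4003605  0.34442984 0.21397778] head 106.70418453471899 q6 -1.2836904108153915 F [ 0.08 -0.13 -0.91] M [0.041 0.024 0.011] -0.06330927601084113
[0.4007948064483647, 0.34429427679198393, 0.128, 107.0]60 [array([168., 277.]), array([282., 249.])]
65 [array([171., 279.]), array([278., 248.])]
70 [array([176., 280.]), array([274., 246.])]
75 [array([180., 282.]), array([269., 244.])]
80 [array([185., 284.]), array([264., 243.])]
85 [array([191., 285.]), array([259., 242.])]
90 [array([197., 286.]), array([254., 241.])]
95 [array([202., 287.]), array([248., 240.])]
```

step_arm(moves=[0,0,0.08,0,0.39,0,0,0.13,0,0.39,0,0,0.174,0,0.39,0,0,0.174,0,0.39,0,0,0.174,0,0.66])

```text
clock: 13.9
position: [0.401, 0.3448, 0.1281]
ee_rot: [-0.0, -0.146, 0.989, -0.0]
contact_force: [-0.3, 0.1, 0.2]
width: 0.0146
```

step_arm(moves=[0,0,0,0,0.66,0,0,0,0,0.66])

```text
clock: 14.1
position: [0.4018, 0.3454, 0.1294]
ee_rot: [0.001, -0.147, 0.989, 0.001]
contact_force: [-0.5, -0.7, -0.2]
width: 0.0144
```

```bash
python3 f.py; python3 -c "
from p import *
rows([polar(197-6*i,.064,.128-.0001*i) for i in (1,2,3,4,5)],.66)
rows([polar(167-5*i,.064,.1275-.0001*i) for i in (1,2,3)],.66)
rows([polar(152-4*i,.064,.1272-.0001*i) for i in (1,2)],.66)
rows([polar(144-4*i,.064,.127-.0001*i) for i in (1,2)],.66)
"
```

```text
14.1 [0.40178476 0.34537827 0.12941029] head 106.8512939299797 q6 -1.286284666097284 F [-0.48 -0.7  -0.16] M [-0.011  0.007 -0.012] 0.0034235999191878363
[-0.0007, 0.0134, 0.0002, 0.0333, 0.66, -0.0028, 0.0266, 0.0004, 0.0667, 0.66, -0.0063, 0.0395, 0.0006, 0.1, 0.66, -0.0111, 0.052, 0.0008, 0.1333, 0.66, -0.0171, 0.064, 0.001, 0.1667, 0.66]
[-0.0005, 0.0112, 0.0002, 0.0277, 0.66, -0.002, 0.0222, 0.0004, 0.0555, 0.66, -0.0044, 0.0331, 0.0006, 0.0833, 0.66]
[-0.0003, 0.009, 0.0002, 0.0222, 0.66, -0.0012, 0.0179, 0.0004, 0.0444, 0.66]
[-0.0004, 0.0089, 0.0002, 0.0223, 0.66, -0.0013, 0.0178, 0.0004, 0.0445, 0.66]
```

step_arm(moves=[-0.0007,0.0134,0.0002,0.0333,0.66,-0.0028,0.0266,0.0004,0.0667,0.66,-0.0063,0.0395,0.0006,0.1,0.66,-0.0111,0.052,0.0008,0.1333,0.66,-0.0171,0.064,0.001,0.1667,0.66])

```text
clock: 14.6
position: [0.4001, 0.3784, 0.1286]
ee_rot: [0.001, 0.117, 0.993, 0.001]
contact_force: [-0.3, -0.5, 0.1]
width: 0.0144
```

step_arm(moves=[-0.0005,0.0112,0.0002,0.0277,0.66,-0.002,0.0222,0.0004,0.0555,0.66,-0.0044,0.0331,0.0006,0.0833,0.66])

```text
clock: 14.9
position: [0.4055, 0.3935, 0.1282]
ee_rot: [0.0, 0.245, 0.97, -0.0]
contact_force: [-1.2, -1.0, 1.4]
width: 0.0143
```

step_arm(moves=[-0.0003,0.009,0.0002,0.0222,0.66,-0.0012,0.0179,0.0004,0.0444,0.66])

```text
clock: 15.1
position: [0.4098, 0.4008, 0.1279]
ee_rot: [-0.0, 0.311, 0.95, -0.001]
contact_force: [-2.1, -2.6, 1.8]
width: 0.0144
```

```bash
cat > l.py <<'E'
from h import *
L=[]
for i in range(4):
    get_image("top"); s=manip.get_state(); p=s["position"]-[.462,.363,0]; F=s["contact_force"]
    a=np.arctan2(p[1],p[0]); L.append([np.degrees(a),np.hypot(*p[:2])*1e3,F[0]*np.cos(a)+F[1]*np.sin(a),-F[0]*np.sin(a)+F[1]*np.cos(a),F[2],s["moment"][2]])
print("ang,r,Frad,Ftan,Fz,Mz",np.mean(L,0).round(3),np.std(L,0).round(2)[3],s["clock"])
E
python3 l.py
```

```text
ang,r,Frad,Ftan,Fz,Mz [1.43212e+02 6.42050e+01 5.21000e-01 5.99000e-01 3.24000e-01 1.00000e-03] 0.26 15.3
```

step_arm(moves=[-0.0004,0.0089,0.0002,0.0223,0.66,-0.0013,0.0178,0.0004,0.0445,0.66])

```text
clock: 15.5
position: [0.4153, 0.4069, 0.1272]
ee_rot: [-0.0, 0.376, 0.926, -0.001]
contact_force: [-2.4, -2.5, 2.8]
width: 0.0143
```

```bash
python3 l.py;  python3 -c "
from p import *
rows([polar(136-3*i,.064,.1265) for i in (1,2)],.66)
rows([polar(130-3*i,.064,.1265) for i in (1,2)],.66)
rows([polar(124-3*i,.064,.1265) for i in (1,2)],.66)
"
```

```text
ang,r,Frad,Ftan,Fz,Mz [1.35697e+02 6.41360e+01 2.08000e-01 1.49800e+00 1.04800e+00 2.00000e-02] 0.62 15.7
[-0.0002, 0.0067, 0.0006, 0.0167, 0.66, -0.0007, 0.0134, 0.0006, 0.0333, 0.66]
[-0.0002, 0.0067, 0.0, 0.0167, 0.66, -0.0007, 0.0133, 0.0, 0.0334, 0.66]
[-0.0002, 0.0067, 0.0, 0.0166, 0.66, -0.0007, 0.0134, 0.0, 0.0333, 0.66]
```

step_arm(moves=[-0.0002,0.0067,0.0002,0.0167,0.66,-0.0007,0.0134,0.0004,0.0333,0.66])

```text
clock: 15.9
position: [0.4199, 0.4114, 0.1267]
ee_rot: [-0.001, 0.424, 0.906, -0.001]
contact_force: [-4.1, -3.6, 2.4]
width: 0.0145
```

```bash
python3 l.py
```

```text
ang,r,Frad,Ftan,Fz,Mz [1.30065e+02 6.42290e+01 9.50000e-02 2.72600e+00 2.28500e+00 1.70000e-02] 0.2 16.1
```

step_arm(moves=[-0.0002,0.0067,0,0.0167,0.66,-0.0007,0.0133,0,0.0334,0.66])

```text
clock: 16.3
position: [0.4251, 0.4157, 0.1266]
ee_rot: [-0.001, 0.471, 0.882, -0.001]
contact_force: [-5.3, -2.0, 3.1]
width: 0.0144
```

```bash
python3 l.py
```

```text
ang,r,Frad,Ftan,Fz,Mz [1.24109e+02 6.44120e+01 9.52000e-01 3.97400e+00 1.81000e+00 4.80000e-02] 0.13 16.5
```

step_arm(moves=[-0.0001,0.0045,0,0.0111,0.66,-0.0003,0.009,0,0.0222,0.66])

```text
clock: 16.7
position: [0.4288, 0.4182, 0.1265]
ee_rot: [-0.001, 0.501, 0.865, -0.001]
contact_force: [-6.8, -2.4, 3.2]
width: 0.0145
```

```bash
python3 l.py
```

```text
ang,r,Frad,Ftan,Fz,Mz [1.20339e+02 6.45290e+01 1.21000e+00 4.62000e+00 2.60200e+00 5.80000e-02] 0.53 16.9
```

step_arm(moves=[-0.0001,0.0045,0,0.0111,0.66,-0.0002,0.0067,0,0.0167,0.66])

```text
clock: 17.1
position: [0.4318, 0.42, 0.1264]
ee_rot: [-0.001, 0.523, 0.852, -0.001]
contact_force: [-7.2, -2.4, 3.3]
width: 0.0144
```

```bash
python3 l.py
```

```text
ang,r,Frad,Ftan,Fz,Mz [1.17673e+02 6.45810e+01 1.26300e+00 5.98300e+00 3.24700e+00 6.30000e-02] 0.11 17.3
```

The torque about the axis is about 6.0 N × 64.6 mm + 0.06 Nm ≈ 0.45 Nm, or about 7.2 N at the grip, as found. I'll release and lift.

step_arm(moves=[0,-0.005,0,0,0.5,0,-0.005,0,0,0.39,0,-0.005,0,0,0.39])

```text
clock: 17.6
position: [0.4321, 0.4198, 0.1268]
ee_rot: [0.001, 0.523, 0.852, 0.001]
contact_force: [-0.3, -0.0, -0.5]
width: 0.0258
```

step_arm(moves=[0,0,-0.06,0,0.39,0,0,-0.14,0,0.39,0,0,-0.2,0,0.39,0.2,0,-0.25,0,0.39,0.4,0,-0.25,0,0.39])

```text
clock: 18.1
position: [0.3887, 0.5083, 0.2462]
ee_rot: [0.001, 0.525, 0.851, 0.003]
contact_force: [1.8, 0.1, -0.3]
width: 0.0261
```

step_arm(moves=[0.15,0,0,0,0.39,0.25,0,0,0,0.39,0.25,0,0,0,0.39,0.25,0,0,0,0.39])

```text
clock: 18.5
position: [0.3282, 0.6224, 0.2422]
ee_rot: [-0.001, 0.522, 0.853, 0.001]
contact_force: [0.9, -0.6, 0.2]
width: 0.0262
```

```bash
python3 f.py
python3 - <<'E'
from h import *
a=snap("top","t7.png",(185,100,405,285),2); b=snap("scene","s7.png",(235,145,345,250),3.6)
A=cv2.imread("pics/t7.png");B=cv2.imread("pics/s7.png");B=cv2.copyMakeBorder(B,0,max(0,A.shape[0]-B.shape[0]),0,0,0)[:A.shape[0]]
C=np.hstack([A,B])[:600,:800];print(A.shape,B.shape)
cv2.imwrite("pics/c7.png",C)
E
```

```text
18.5 [0.32819103 0.62235173 0.2421852 ] head 27.11429431743936 q6 0.5126784251480119 F [ 0.86 -0.63  0.22] M [-0.019  0.057  0.018] 0.12553741224110126
(370, 440, 3) (370, 396, 3)
```

View pics/c7.png

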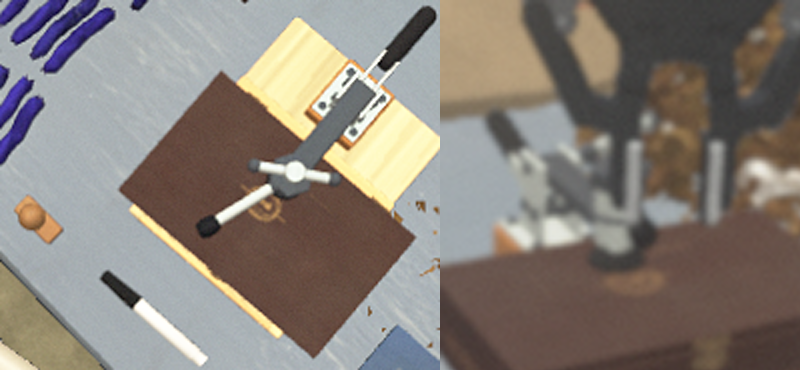

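The top view has stamp, marker and box as they were, the lever knob at (289,213), and the bar balls at (311.5,183) and (353.5,190). I'll measure the angles.

Run:
```python
from h import *
a=get_image("top"); f=a["frame"]; cv2.imwrite("pics/t8.png",cv2.resize(f[150:225,280:365],None,fx=7,fy=7,interpolation=cv2.INTER_CUBIC))
b1=atz(a,311.5,183,.153);b2=atz(a,353.5,190,.153);k=atz(a,289,213,.129)
d=b1-b2;print(np.degrees(np.arctan2(d[1],d[0])),(b1+b2)/2); d=k-[.462,.363,0];print(np.degrees(np.arctan2(d[1],d[0])))
```

```text
81.4968407294047 [0.46124897 0.36233554 0.153     ]
122.51862594003283
```

View pics/t8.png

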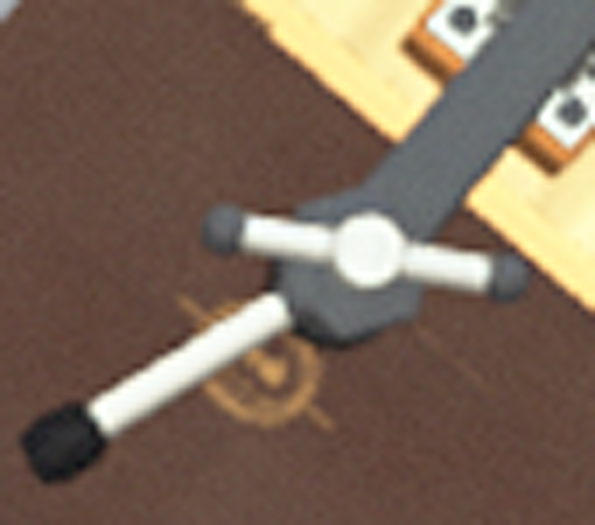

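```bash
python3 -c "
from h import *
print(job.sign_off())"
```

```text
the job is handed in; nothing more can be done
None
```

The clamp is reset and handed in at about 19 s of robot time, with the gripper clear of everything. I slackened the jam nut, screwed the spindle down until the foot bore on the lid, and retightened the nut.

- **Jam nut slackened:** I swung the lever about 1.25 rad anticlockwise. The loose nut dragged the spindle back about 0.28 rad with it.
- **Foot pressure:** the spindle ended about 2.2 rad clockwise of its starting angle. The drag at the bar then averaged about 0.25 Nm, with a scatter of about 0.03 Nm. That means the foot bears with roughly 23–25 N, and the angle turned since first touch agrees.
- **Jam nut retightened:** I stopped at about 0.45 Nm, equal to about 7 N at the lever grip. While the lever was still moving, the push peaked nearer 9 N.
- **Last picture:** the lever is at about 122.5° against 125.5° at the start, 0.05 rad tighter. The bar is at about 81.5°, against 75–82° before tightening, so the spindle shows no clear movement. Box, stamp and marker look undisturbed.

**Checks that disagreed or are missing:**
- The first reading of the drag while holding still was only 0.10 Nm; I relied on the readings taken after slow creeping.
- During the turning the fingertips briefly touched something with about 2 N, probably the nut's top, so I raised the tool. The lever did not move.
- The foot force could not be measured again once the nut was locked.

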